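# Collect the closed sample pots in the caddy

## Robot

A 6-joint arm with a two-finger parallel gripper is mounted at the origin on the work surface. World frame = base frame: x ahead of the robot, y to its left, z up, the work surface at z = 0. Lengths are in m, angles in degrees, forces in N, time in s.
With the tool pointing down it reaches from about 0.4 to 0.825 m from the base axis. Payload 7 kg.
Tool frame: the origin (TCP) lies between the finger pads; the fingertips stand 11 mm ahead of it and the grasp point (between the pads) lies 8 mm behind it; z points along the fingers, y is the direction in which the jaws open and shut (so a half turn about z gives the same grasp; the last joint's range is limited). The gripper opens to 88 mm and grips with 3 to 60 N. Pads are 19 mm wide; open, the fingers measure 130 mm over their backs; the gripper's body (78 mm by 193 mm) begins 47 mm behind the grasp point.
Start: joints at [91.679, 20.546, 0.682, 0, -70.136, -16.507], TCP at [0.173, 0.652, 0.238] pointing down, gripper open.
Joint ranges: [-176.03, 176.03], [-82.01, 121.73], [-58.28, 71.71], [-173.87, 95.51], [-174.79, -0.11], [-173.66, 173.66]. Speed limits (degrees/s): [136.94, 136.94, 172.46, 180, 180, 180].

## Interface

Orientations are given as [roll, pitch, yaw] about the fixed x, y, z axes, in that order (R = Rz(yaw) Ry(pitch) Rx(roll)).
In Python, from plant import r gives the robot as it stands.
- The arm moves only by the shell command python3 -m inch 'ROWS' [OPENING] [FORCE]. ROWS is JSON, a list of rows, each an object of numbers: "x", "y", "z": the shift along the tool's x, y, z as a fraction of full scale; "yaw": the turn about the tool's z as a fraction of full scale. In form: [{"x": .., "y": .., "z": .., "yaw": ..}, ...]. A call has 1 to 5 rows; each row shifts and turns the pose as measured when the row begins, along the tool's axes as they then stand; what a row does not reach is not made up. Full scale, the value 1, is 0.025 m for a shift and 4 degrees for a turn. A row lasts 1/12 s, in which the tool goes at most 41.7 mm and 7.16 degrees, less where a joint would pass 70% of its speed; a pose out of reach is approached as far as the arm can. A call with a number of a shift or a turn outside -1 to 1 is refused whole. A call with a gripper value outside its range is refused whole. OPENING is the opening, from -1 (shut) to 1 (fully open), set as the call begins (- or left out, the last holds). The fingers move at their own pace and stop on an object; FORCE is the grip in N (left out, the last holds). Time passes only in rows, so rows that do not move let the fingers close. It gives the time, the measured TCP pose, the force and the opening at its end, in the units of the state.
- r.get_state(): the state, without advancing time (a new reading comes with each control period).
- r.capture(name): name is "side" or "top" or "wrist"; returns (picture, depth): 480x640x3 uint8, red, green, blue; 480x640 float32, m along the optical axis (not along the pixel's ray), 0 where there is no reading.
- r.camera_info(name): a dict with "mtx" (3x3 intrinsics, pixels), "pose" (4x4, takes a point from camera to world coordinates). Camera axes: x right, y down, z forward; pixel columns grow to the right and rows downward; lengths in m; the calibration is good to about 2 mm. A picture is of the moment at which its call begins: read the wrist's pose just before it. camera_info takes no time and is no camera call; for the wrist camera it gives the pose at the moment of the call.
- r.close_job(): hands the job in, once; it reports no verdict.
The state is a dict: "time_s": time; "joints": joint angles; "qd": joint speeds; "joint_torque": joint torques, N m; "tcp_pos": TCP position; "eef_rot": TCP orientation; "contact_force": force on the tool from outside, world axes, zero at the start; "moment": the same for the moment, N m; "gripper_width": finger opening in m.
Only numpy, scipy, OpenCV 4.12 (cv2) and the standard library are available. Lean on these libraries where they do the work, as an engineer would, in place of code of your own. Each camera call takes 0.05 s, during which the arm holds its last target. There are 200 camera calls.

## Task

Gather the three closed (capped) sample pots into the wire caddy: the large, the medium and the small pot each stand upright on the floor of the square well of its own size. Keep them upright on the way and set them down rather than drop them; leave the open pots without caps standing where they are.

Things in the scene. Friction and masses are not known exactly. Their poses are not given: they have to be found in the camera images.
- capped_large_mid (a point): The large closed sample pot: upright round white plastic pot, 60 mm in diameter and 90 mm tall, with a white screw cap on (flat closed top; the cap is 56 mm wide, the top 16 mm of the height). Loose. Point: its centre, half-way up (45 mm above its underside); z is up its axis.
- capped_medium_mid (a point): The medium closed sample pot: upright round white plastic pot, 44 mm in diameter and 80 mm tall, with a white screw cap on (flat closed top; the cap is 40 mm wide, the top 16 mm of the height). Loose. Point: its centre, half-way up (40 mm above its underside); z is up its axis.
- capped_small_mid (a point): The small closed sample pot: upright round white plastic pot, 28 mm in diameter and 70 mm tall, with a white screw cap on (flat closed top; the cap is 24 mm wide, the top 16 mm of the height). Loose. Point: its centre, half-way up (35 mm above its underside); z is up its axis.
- open_large_mid (a point): The large open pot, a look-alike that does not belong in the caddy: same white pot, 60 mm in diameter, but without a cap, so its mouth is open and one looks down into it; 86 mm tall. Loose. Point: its centre, half-way up; z is up its axis.
- open_medium_mid (a point): The medium open pot, a look-alike that does not belong in the caddy: same white pot, 44 mm in diameter, but without a cap, so its mouth is open and one looks down into it; 76 mm tall. Loose. Point: its centre, half-way up; z is up its axis.
- open_small_mid (a point): The small open pot, a look-alike that does not belong in the caddy: same white pot, 28 mm in diameter, but without a cap, so its mouth is open and one looks down into it; 66 mm tall. Loose. Point: its centre, half-way up; z is up its axis.
- well_large_floor (a point): The large square well of the caddy: open grey plastic box, 78 by 78 mm inside, walls 3 mm thick that rise 13 mm above its inner floor. Fixed in the caddy. Point: centre of its inner floor (9 mm above the bench); z is up, y runs along the row of wells.
- well_medium_floor (a point): The medium square well of the caddy: open grey plastic box, 60 by 60 mm inside, walls 3 mm thick that rise 13 mm above its inner floor. Fixed in the caddy. Point: centre of its inner floor (9 mm above the bench); z is up, y runs along the row of wells.
- well_small_floor (a point): The small square well of the caddy: open grey plastic box, 44 by 44 mm inside, walls 3 mm thick that rise 13 mm above its inner floor. Fixed in the caddy. Point: centre of its inner floor (9 mm above the bench); z is up, y runs along the row of wells.
- caddy: The caddy: fixed white wire tray, 104 mm by 316 mm, holding the three grey wells in a row, 100 mm apart centre to centre, in changing order. Wire rim 22 mm high all round; at either end a wire handle 45 mm high. Origin: centre of its underside, on the bench; z is up, y runs along the row (the long way).
Not all that is in view belongs to the job. What is shaped like the part that bears capped_medium_mid but black or purple is not meant.

How it is judged:
By the outcome, as a careful person would: the job done as asked, in the order asked, and still so for the second after the job is handed in, with the robot touching nothing.
It also fails if it takes over 86 s, if anything falls off the work surface, if the arm or the gripper's body presses on something with over 40 N, if the wrist force passes 120 N, or if a joint passes its speed limit or range.

## Working session

There is one attempt and no reset: what is moved stays moved. The work goes in short steps, Python scripts to look and compute and a shell command to move; the robot and the scene stay as the last step left them, time stands still between calls to the robot, and variables do not carry over. Pictures are saved under pics/ and viewed, about 12 in all and at most 16, crops included, and the job is handed in when it is done.

```bash
ls; mkdir -p pics
python3 - <<'E'
from plant import r
import cv2,numpy as np
s=r.get_state();print(s['time_s'],s['tcp_pos'],s['eef_rot'],s['gripper_width'])
for n in("side","top"):
    i=r.camera_info(n);print(n,np.round(i['mtx'],1).tolist(),np.round(i['pose'],4).tolist())
    p,d=r.capture(n);cv2.imwrite(f'pics/{n}0.png',p[:,:,::-1]);np.save(f'pics/{n}0.npy',d)
E
```

```text
pics
0.0 [0.17264514 0.65208118 0.2366287 ] [ 1.79907402e+02 -7.98485022e-03 -1.48345846e+01] 0.08751452151642447
side [[529.1, 0.0, 316.8], [0.0, 529.1, 237.7], [0.0, 0.0, 1.0]] [[0.9341, -0.2403, 0.2639, 0.2675], [-0.3565, -0.5893, 0.725, -0.7886], [-0.0187, -0.7713, -0.6362, 0.7525], [0.0, 0.0, 0.0, 1.0]]
top [[503.9, 0.0, 321.6], [0.0, 503.9, 245.2], [0.0, 0.0, 1.0]] [[-0.0242, -0.998, 0.0588, 0.4629], [-0.9997, 0.0246, 0.0062, -0.0216], [-0.0077, -0.0587, -0.9982, 1.1509], [0.0, 0.0, 0.0, 1.0]]
```

View pics/top0.png

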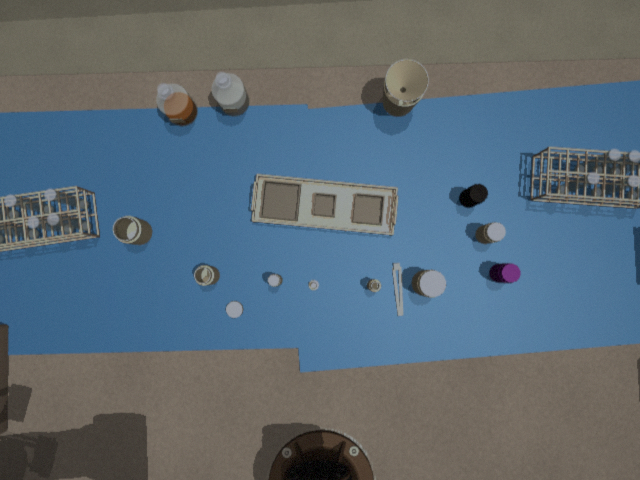

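View pics/side0.png

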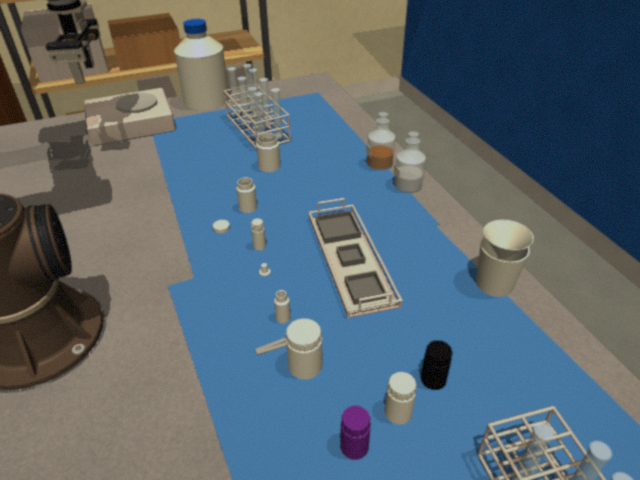

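Candidates:
- **Large pot:** top (430,284) and (128,230).
- **Medium pot:** top (492,232) and (205,275). The black one at (474,195) and the purple one at (505,273) are excluded.
- **Small pot:** top (274,281) and (374,286). The bits at (313,285) and (234,310) are a stopper and a loose cap.

The closed tops look to be at (430,284), (492,232) and (274,281). I'll confirm this in one enlarged crop and measure.

```bash
cat > h.py <<'E'
import numpy as np,cv2
def ray(info,u,v):
    K=np.array(info['mtx']);P=np.array(info['pose'])
    d=P[:3,:3]@np.linalg.solve(K,[u,v,1.]);return P[:3,3],d
def onz(info,u,v,z):
    o,d=ray(info,u,v);return o+d*(z-o[2])/d[2]
def tri(a,b):
    (o1,d1),(o2,d2)=a,b
    A=np.stack([d1,-d2],1);t=np.linalg.lstsq(A,o2-o1,rcond=None)[0]
    p,q=o1+d1*t[0],o2+d2*t[1];return (p+q)/2,np.linalg.norm(p-q)
def proj(info,X):
    K=np.array(info['mtx']);P=np.array(info['pose']);c=P[:3,:3].T@(np.asarray(X)-P[:3,3]);c=K@c;return c[:2]/c[2]
def cap(info,pic,depth,u,v,R=30):
    """points of depth picture near seed: world xyz"""
    K=np.array(info['mtx']);P=np.array(info['pose'])
    vv,uu=np.mgrid[v-R:v+R,u-R:u+R];vv=vv.clip(0,479);uu=uu.clip(0,639);z=depth[vv,uu]
    c=np.stack([(uu-K[0,2])/K[0,0]*z,(vv-K[1,2])/K[1,1]*z,z],-1)
    return c@P[:3,:3].T+P[:3,3],uu,vv,z>0
E
python3 - <<'E'
from plant import r
from h import *
it,is_=r.camera_info('top'),r.camera_info('side')
T=cv2.imread('pics/top0.png');S=cv2.imread('pics/side0.png');dt=np.load('pics/top0.npy');ds=np.load('pics/side0.npy')
seeds=dict(L=((430,284),(305,330),.030),M=((492,232),(401,382),.022),s=((274,281),(258,223),.014),oL=((128,230),(268,140),.03),oM=((205,275),(246,183),.022),oS=((374,286),(282,296),.014))
for k,(a,b,rad) in seeds.items():
    out=[]
    for inf,dep,(u,v) in((it,dt,a),(is_,ds,b)):
        W,uu,vv,ok=cap(inf,None,dep,u,v,26)
        c=W[26,26];near=ok&(np.hypot(W[...,0]-c[0],W[...,1]-c[1])<.07)&(W[...,2]>.02)
        zt=np.percentile(W[...,2][near],95)
        m=near&(W[...,2]>zt-.006)
        n,l,st,ce=cv2.connectedComponentsWithStats(m.astype(np.uint8));j=1+np.argmax(st[1:,4]);m=l==j
        h=cv2.convexHull(np.stack([uu[m],vv[m]],1).astype(np.int32));mm=cv2.moments(h)
        uc,vc=mm['m10']/mm['m00'],mm['m01']/mm['m00']
        out.append((uc,vc));print(k,'px',round(uc,1),round(vc,1),'ztop',round(zt,4),'xy@z',onz(inf,uc,vc,zt)[:2].round(4),'n',m.sum())
    X,e=tri(ray(it,*out[0]),ray(is_,*out[1]));print('   tri',X.round(4),'gap',round(e,4))
t=[cv2.resize(T[v-25:v+25,u-25:u+25],(200,200),interpolation=3) for (u,v),_,_ in seeds.values()]
s=[cv2.resize(S[v-25:v+40,u-32:u+33],(200,200),interpolation=3) for _,(u,v),_ in seeds.values()]
cv2.imwrite('pics/crop0.png',cv2.resize(np.vstack([np.hstack(t[:3]+t[3:]),np.hstack(s)]),(800,267)))
# wells: dark contours inside caddy region
g=cv2.cvtColor(T,cv2.COLOR_BGR2HSV)
roi=T[165:245,245:405];hsv=g[165:245,245:405]
m=((hsv[...,2]<125)&(hsv[...,1]<110)).astype(np.uint8)
for c in cv2.findContours(m,cv2.RETR_EXTERNAL,2)[0]:
    if cv2.contourArea(c)>200:
        (x,y),(w,h),an=cv2.minAreaRect(c);x+=245;y+=165
        P=onz(it,x,y,.015);print('well px',round(x,1),round(y,1),round(w,1),round(h,1),round(an,1),P.round(4),'mm',(w*1.136/.504,h*1.136/.504), 'depthz',cap(it,None,dt,int(x),int(y),5)[0][...,2].mean().round(4))
E
```

```text
L px 432.2 283.6 ztop 0.0935 xy@z [ 0.4393 -0.244 ] n 527
L px 303.0 332.3 ztop 0.0899 xy@z [ 0.4359 -0.25  ] n 760
   tri [ 0.4382 -0.2457  0.0845] gap 0.0018
M px 495.4 231.5 ztop 0.0834 xy@z [ 0.5459 -0.3841] n 268
M px 401.4 383.8 ztop 0.0796 xy@z [ 0.5416 -0.3896] n 516
   tri [ 0.5452 -0.3867  0.0742] gap 0.0029
s px 273.0 280.2 ztop 0.0737 xy@z [0.4543 0.0906] n 93
s px 256.2 222.4 ztop 0.0691 xy@z [0.4508 0.0861] n 83
   tri [0.4531 0.0918 0.0643] gap 0.0022
oL px 125.0 228.7 ztop 0.087 xy@z [0.571  0.4018] n 116
oL px 266.6 138.6 ztop 0.0841 xy@z [0.5682 0.3973] n 101
   tri [0.5709 0.4048 0.0797] gap 0.0016
oM px 202.0 275.3 ztop 0.0773 xy@z [0.4682 0.2414] n 62
oM px 244.4 182.4 ztop 0.0735 xy@z [0.4656 0.237 ] n 93
   tri [0.4676 0.2435 0.0691] gap 0.0015
oS px 375.0 285.9 ztop 0.0685 xy@z [ 0.4366 -0.127 ] n 24
oS px 280.4 294.8 ztop 0.0641 xy@z [ 0.4341 -0.131 ] n 68
   tri [ 0.4357 -0.1277  0.0604] gap 0.0014
well px 367.2 208.8 31.3 30.1 5.2 [ 0.61   -0.1199  0.015 ] mm (70.60638270302424, 67.95353934878395) depthz 0.0095
well px 323.4 204.5 23.6 23.1 5.4 [ 0.6222 -0.0208  0.015 ] mm (53.10362843104771, 52.03515080043247) depthz 0.0212
well px 279.8 200.3 39.1 37.8 5.7 [0.6344 0.0778 0.015 ] mm (88.14134155757843, 85.22573271251859) depthz 0.0208
```

View pics/crop0.png

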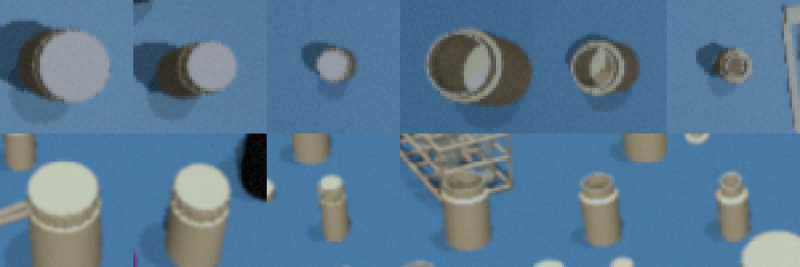

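The crop confirms it. The left three are the closed pots, with flat caps: L at (432,284), M at (495,232) and S at (273,280) in the top view. The right three show open mouths. Cap heights of 0.09, 0.08 and 0.07 fit the text, and the wells are large (280,200), small (323,204) and medium (367,209). I'll turn the jaws across the row (yaw -97) first.

```bash
cat >> h.py <<'E'
def go(X,yaw=None):
    from plant import r
    from scipy.spatial.transform import Rotation as R
    s=r.get_state();Rm=R.from_euler('xyz',s['eef_rot'],degrees=True)
    d=Rm.inv().apply(np.array(X)-s['tcp_pos'])/.025
    w='' if yaw is None else round(-((yaw-s['eef_rot'][2]+180)%360-180)/4,2)
    print('t',round(s['time_s'],2),'tcp',np.round(s['tcp_pos'],4),np.round(s['eef_rot'],1),'w',round(s['gripper_width'],4),'F',np.round(s['contact_force'],1),'| units to target',d.round(2),'yaw',w)
E
A='[{"yaw":1},{"yaw":1},{"yaw":1},{"yaw":1},{"yaw":1}]'
python3 -m inch '[{"yaw":1},{"yaw":1},{"yaw":1},{"yaw":1},{"yaw":1}]' 1 20
python3 -m inch '[{"yaw":1},{"yaw":1},{"yaw":1},{"yaw":1},{"yaw":1}]'
python3 -c "
from h import *;go([.5,.4,.2],-97);from plant import r;print(np.round(r.get_state()['joints'],1))"
```

```text
t 0.1 tcp [0.1727 0.6521 0.2368] [179.9  -0.  -14.8] w 0.0875 F [0.5 0.5 1. ] | units to target [15.24  6.39  1.48] yaw 20.54
[ 91.7  20.6   0.6  -0.  -70.1 -16.5]validation failed for argument at $[0]...
validation failed for argument at $[0]...
```

```bash
python3 -m inch '[{"x":0,"y":0,"z":0,"yaw":1},{"x":0,"y":0,"z":0,"yaw":1},{"x":0,"y":0,"z":0,"yaw":1},{"x":0,"y":0,"z":0,"yaw":1},{"x":0,"y":0,"z":0,"yaw":1}]' 1 20
python3 -c "
from h import *;go([.5,.4,.2],-97);from plant import r;print(np.round(r.get_state()['joints'],1))"
```

```text
time_s: 0.52
tcp_pos: [0.1723, 0.6508, 0.2338]
eef_rot: [179.7, -0.2, -35.6]
contact_force: [0.0, -0.1, 0.7]
gripper_width: 0.0877
t 0.52 tcp [0.1723 0.6508 0.2338] [179.7  -0.2 -35.6] w 0.0877 F [ 0.  -0.1  0.7] | units to target [16.49  0.53  1.4 ] yaw 15.36
[ 91.7  20.7   0.5  -0.1 -70.1 -37.2]
```

```bash
python3 -m inch '[{"x":1,"y":0,"z":0,"yaw":0},{"x":1,"y":0,"z":0,"yaw":0},{"x":1,"y":0,"z":0,"yaw":0},{"x":1,"y":0,"z":0,"yaw":0},{"x":1,"y":0,"z":0,"yaw":0}]'
python3 -m inch '[{"x":1,"y":0,"z":0,"yaw":0},{"x":1,"y":0,"z":0,"yaw":0},{"x":1,"y":0,"z":0,"yaw":0},{"x":1,"y":0,"z":0,"yaw":0},{"x":1,"y":0,"z":0,"yaw":0}]' >/dev/null
python3 -m inch '[{"x":1,"y":0,"z":0,"yaw":0},{"x":1,"y":0,"z":0,"yaw":0},{"x":1,"y":0,"z":0,"yaw":0},{"x":1,"y":0,"z":0,"yaw":1},{"x":1,"y":0,"z":0,"yaw":1}]' >/dev/null
python3 -m inch '[{"x":0,"y":0,"z":0,"yaw":1},{"x":0,"y":0,"z":0,"yaw":1},{"x":0,"y":0,"z":0,"yaw":1},{"x":0,"y":0,"z":0,"yaw":1},{"x":0,"y":0,"z":0,"yaw":1}]'
python3 -m inch '[{"x":0,"y":0,"z":0,"yaw":1},{"x":0,"y":0,"z":0,"yaw":1},{"x":0,"y":0,"z":0,"yaw":1},{"x":0,"y":0,"z":0,"yaw":1},{"x":0,"y":0,"z":0,"yaw":1}]'>/dev/null
python3 -c "
from h import *;go([.46,-.245,.2],-97);from plant import r;print(np.round(r.get_state()['joints'],1))"
```

```text
time_s: 0.93
tcp_pos: [0.2725, 0.5768, 0.2303]
eef_rot: [179.4, -0.3, -35.5]
contact_force: [0.9, -0.2, 0.5]
gripper_width: 0.0879
time_s: 2.18
tcp_pos: [0.4865, 0.4137, 0.2244]
eef_rot: [178.9, -0.9, -65.1]
contact_force: [0.1, 1.1, 0.5]
gripper_width: 0.0873
t 2.6 tcp [0.4857 0.4124 0.2217] [179.1  -1.5 -86.2] w 0.0878 F [ 0.  -0.2  0.3] | units to target [26.14  2.76  1.58] yaw 2.71
[ 57.9  18.5  -4.4   0.1 -68.7 -54.2]
```

```bash
python3 -m inch '[{"x":1,"y":0.05,"z":0,"yaw":0.6},{"x":1,"y":0.05,"z":0,"yaw":0.6},{"x":1,"y":0.05,"z":0,"yaw":0.5},{"x":1,"y":0.05,"z":0,"yaw":0.5},{"x":1,"y":0.05,"z":0,"yaw":0.5}]'
python3 -m inch '[{"x":1,"y":0,"z":0,"yaw":0},{"x":1,"y":0,"z":0,"yaw":0},{"x":1,"y":0,"z":0,"yaw":0},{"x":1,"y":0,"z":0,"yaw":0},{"x":1,"y":0,"z":0,"yaw":0}]' >/dev/null
python3 -m inch '[{"x":1,"y":0,"z":0,"yaw":0},{"x":1,"y":0,"z":0,"yaw":0},{"x":1,"y":0,"z":0,"yaw":0},{"x":1,"y":0,"z":0,"yaw":0},{"x":1,"y":0,"z":0,"yaw":0}]' >/dev/null
python3 -m inch '[{"x":1,"y":0,"z":0,"yaw":0},{"x":1,"y":0,"z":0,"yaw":0},{"x":1,"y":0,"z":0,"yaw":0},{"x":1,"y":0,"z":0,"yaw":0},{"x":1,"y":0,"z":0,"yaw":0}]' >/dev/null
python3 -m inch '[{"x":1,"y":0,"z":0,"yaw":0},{"x":1,"y":0,"z":0,"yaw":0},{"x":1,"y":0,"z":0,"yaw":0},{"x":1,"y":0,"z":0,"yaw":0},{"x":0,"y":0,"z":0,"yaw":0}]'
python3 -c "
from h import *;go([.439,-.245,.2],-97);from plant import r;print(np.round(r.get_state()['joints'],1))
p,d=r.capture('wrist');cv2.imwrite('pics/w1.png',p[:,:,::-1]);i=r.camera_info('wrist');print(np.array(i['pose']).round(3).tolist(),np.array(i['mtx']).round(0).tolist())"
```

```text
time_s: 3.02
tcp_pos: [0.476, 0.2867, 0.2209]
eef_rot: [179.2, -1.9, -97.4]
contact_force: [0.4, -0.2, -0.1]
gripper_width: 0.0878
time_s: 4.68
tcp_pos: [0.4008, -0.2107, 0.2347]
eef_rot: [178.8, -2.0, -97.6]
contact_force: [0.1, 0.1, 0.3]
gripper_width: 0.0874
t 4.68 tcp [ 0.4008 -0.2107  0.2347] [178.8  -2.  -97.6] w 0.0874 F [0.1 0.1 0.3] | units to target [ 1.11 -1.72  1.39] yaw -0.15
[ -1.   -0.5 -26.8   2.1 -65.1  -7.5]
[[-0.991, 0.134, 0.009, 0.396], [0.133, 0.968, 0.215, -0.269], [0.02, 0.214, -0.977, 0.385], [0.0, 0.0, 0.0, 1.0]] [[389.0, 0.0, 327.0], [0.0, 389.0, 236.0], [0.0, 0.0, 1.0]]
```

View pics/w1.png

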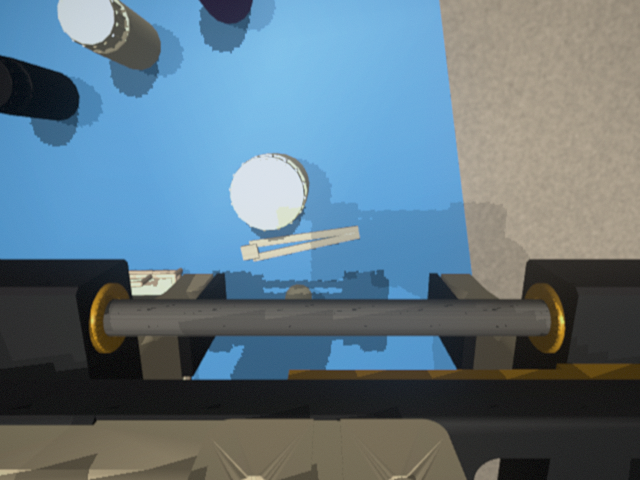

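The wrist view shows the large cap at about (270,191) and the medium cap at (85,22). I'll refine both from here.

```bash
cat >> h.py <<'E'
def capw(pic_bgr,info,seed,z,thr=185,topray=None):
    g=pic_bgr.min(2);m=(g>thr).astype(np.uint8)
    n,l,st,ce=cv2.connectedComponentsWithStats(m)
    j=l[seed[1],seed[0]]
    c=max(cv2.findContours((l==j).astype(np.uint8),cv2.RETR_EXTERNAL,2)[0],key=cv2.contourArea)
    (u,v),rad=cv2.minEnclosingCircle(c);e=cv2.fitEllipse(cv2.convexHull(c))
    u,v=e[0];X=onz(info,u,v,z);o,d=ray(info,u,v)
    print('cap px',round(u,1),round(v,1),'axes',np.round(e[1],1),'diam mm',round(max(e[1])/info['mtx'][0][0]*np.linalg.norm(o-X)*1000,1),'X',X.round(4))
    if topray is not None:
        t,e=tri(topray,(o,d));print('  tri with top',t.round(4),'gap',round(e,4))
    return X
E
python3 -c "
from h import *;from plant import r
i=r.camera_info('wrist');it=r.camera_info('top');p=cv2.imread('pics/w1.png')
capw(p,i,(270,185),.09,topray=ray(it,432.2,283.6));capw(p,i,(85,22),.08,topray=ray(it,495.4,231.5))"
```

```text
cap px 266.8 191.5 axes [74.4 75.4] diam mm 58.0 X [ 0.4385 -0.245   0.09  ]
  tri with top [ 0.4389 -0.245   0.0886] gap 0.0005
cap px 85.4 14.0 axes [52.9 60.5] diam mm 55.8 X [ 0.5458 -0.3848  0.08  ]
  tri with top [ 0.5462 -0.3853  0.0791] gap 0.0003
```

```bash
python3 -m inch '[{"x":0.55,"y":-0.85,"z":0.5,"yaw":-0.1},{"x":0.55,"y":-0.85,"z":0.5,"yaw":-0.1},{"x":0,"y":0,"z":0.5,"yaw":0},{"x":0,"y":0,"z":0.5,"yaw":0},{"x":0,"y":0,"z":0,"yaw":0}]'
python3 -c "
from h import *;go([.4387,-.245,.052],-97)"
```

```text
time_s: 5.15
tcp_pos: [0.4401, -0.2441, 0.1832]
eef_rot: [179.0, -1.9, -96.9]
contact_force: [0.3, 1.6, 0.0]
gripper_width: 0.0876
t 5.15 tcp [ 0.4401 -0.2441  0.1832] [179.   -1.9 -96.9] w 0.0876 F [0.3 1.6 0. ] | units to target [-0.14 -0.04  5.25] yaw 0.02
```

```bash
python3 -m inch '[{"x":-0.05,"y":0,"z":0.9,"yaw":0},{"x":-0.05,"y":0,"z":0.9,"yaw":0},{"x":-0.04,"y":-0.04,"z":0.8,"yaw":0},{"x":0,"y":0,"z":0.6,"yaw":0},{"x":0,"y":0,"z":0,"yaw":0}]'
python3 -c "
from h import *;go([.4387,-.245,.052],-97)"
```

```text
time_s: 5.57
tcp_pos: [0.4418, -0.2405, 0.1032]
eef_rot: [179.1, -2.0, -96.7]
contact_force: [-0.7, 0.7, -0.8]
gripper_width: 0.0872
t 5.57 tcp [ 0.4418 -0.2405  0.1032] [179.1  -2.  -96.7] w 0.0872 F [-0.7  0.7 -0.8] | units to target [0.12 0.07 2.05] yaw 0.07
```

```bash
python3 -m inch '[{"x":0.1,"y":0.12,"z":0.6,"yaw":0},{"x":0.07,"y":0.03,"z":0.6,"yaw":0},{"x":0.04,"y":0.02,"z":0.6,"yaw":0},{"x":0,"y":0,"z":0.3,"yaw":0},{"x":0,"y":0,"z":0.1,"yaw":0}]'
python3 -c "
from h import *;go([.4387,-.245,.052],-97)"
```

```text
time_s: 5.98
tcp_pos: [0.4399, -0.2454, 0.0526]
eef_rot: [179.5, -2.0, -96.5]
contact_force: [0.1, 0.5, 0.4]
gripper_width: 0.0879
t 5.98 tcp [ 0.4399 -0.2454  0.0526] [179.5  -2.  -96.5] w 0.0879 F [0.1 0.5 0.4] | units to target [-0.01  0.05  0.02] yaw 0.13
```

Close with 25 N, then lift.

```bash
python3 -m inch '[{"x":0,"y":0.05,"z":0,"yaw":0},{"x":0,"y":0,"z":0,"yaw":0},{"x":0,"y":0,"z":0,"yaw":0},{"x":0,"y":0,"z":0,"yaw":0},{"x":0,"y":0,"z":0,"yaw":0}]' -1 25
python3 -m inch '[{"x":0,"y":0,"z":0,"yaw":0},{"x":0,"y":0,"z":0,"yaw":0},{"x":0,"y":0,"z":0,"yaw":0},{"x":0,"y":0,"z":0,"yaw":0},{"x":0,"y":0,"z":0,"yaw":0}]'
python3 -c "
from h import *;go([.634,.078,.18],-97)"
```

```text
time_s: 6.4
tcp_pos: [0.4407, -0.2448, 0.0562]
eef_rot: [179.7, -2.1, -96.4]
contact_force: [-2.3, 0.8, 0.6]
gripper_width: 0.06
time_s: 6.82
tcp_pos: [0.4405, -0.2447, 0.0566]
eef_rot: [179.7, -2.0, -96.4]
contact_force: [0.3, 0.2, -2.8]
gripper_width: 0.0594
t 6.82 tcp [ 0.4405 -0.2447  0.0566] [179.7  -2.  -96.4] w 0.0594 F [ 0.3  0.2 -2.8] | units to target [-13.51  -6.22  -5.45] yaw 0.14
```

```bash
python3 -m inch '[{"x":0,"y":0,"z":-0.4,"yaw":0},{"x":0,"y":0,"z":-0.8,"yaw":0},{"x":0,"y":0,"z":-1,"yaw":0},{"x":0,"y":0,"z":-1,"yaw":0},{"x":0,"y":0,"z":-0.8,"yaw":0}]'
python3 -m inch '[{"x":-0.4,"y":-0.2,"z":0,"yaw":0},{"x":-0.8,"y":-0.4,"z":0,"yaw":0},{"x":-0.9,"y":-0.4,"z":0,"yaw":0},{"x":-0.9,"y":-0.4,"z":0,"yaw":0},{"x":-0.9,"y":-0.4,"z":0,"yaw":0}]'
python3 -m inch '[{"x":-0.9,"y":-0.4,"z":0,"yaw":0},{"x":-0.9,"y":-0.4,"z":0,"yaw":0},{"x":-0.9,"y":-0.4,"z":0,"yaw":0},{"x":-0.8,"y":-0.4,"z":0,"yaw":0},{"x":-0.5,"y":-0.2,"z":0,"yaw":0}]'
python3 -c "
from h import *;go([.634,.078,.18],-97)"
```

```text
time_s: 7.23
tcp_pos: [0.4369, -0.2405, 0.1542]
eef_rot: [178.9, -2.0, -96.5]
contact_force: [0.4, -0.3, -1.8]
gripper_width: 0.0595
time_s: 7.65
tcp_pos: [0.495, -0.1481, 0.1544]
eef_rot: [179.4, -2.0, -96.9]
contact_force: [0.2, -0.2, -2.3]
gripper_width: 0.0597
time_s: 8.07
tcp_pos: [0.5536, -0.0463, 0.1465]
eef_rot: [179.2, -2.0, -96.9]
contact_force: [-0.5, -0.3, -1.9]
gripper_width: 0.0595
t 8.07 tcp [ 0.5536 -0.0463  0.1465] [179.2  -2.  -96.9] w 0.0595 F [-0.5 -0.3 -1.9] | units to target [-5.27 -2.58 -1.55] yaw 0.03
```

```bash
python3 -m inch '[{"x":-0.7,"y":-0.4,"z":-0.2,"yaw":0},{"x":-0.9,"y":-0.5,"z":-0.2,"yaw":0},{"x":-0.9,"y":-0.5,"z":-0.2,"yaw":0},{"x":-0.9,"y":-0.5,"z":-0.2,"yaw":0},{"x":-0.7,"y":-0.3,"z":0,"yaw":0}]'
python3 -c "
from h import *;go([.634,.078,.0656],-97);from plant import r
i=r.camera_info('wrist');np.savez('pics/w2.npz',mtx=i['mtx'],pose=i['pose'])
p,d=r.capture('wrist');cv2.imwrite('pics/w2.png',p[:,:,::-1]);np.save('pics/w2.npy',d)
for n,X in dict(L=(.634,.078,.009),S=(.6222,-.0208,.009),M=(.61,-.1199,.009)).items(): print(n,proj(i,X).round(0))"
```

```text
time_s: 8.48
tcp_pos: [0.6203, 0.0544, 0.1579]
eef_rot: [178.8, -2.1, -96.9]
contact_force: [1.1, -0.4, -2.5]
gripper_width: 0.0591
t 8.48 tcp [0.6203 0.0544 0.1579] [178.8  -2.1 -96.9] w 0.0591 F [ 1.1 -0.4 -2.5] | units to target [-1.14 -0.51  3.64] yaw 0.02
L [309. 260.]
S [307. 131.]
M [306. -19.]
```

View pics/w2.png

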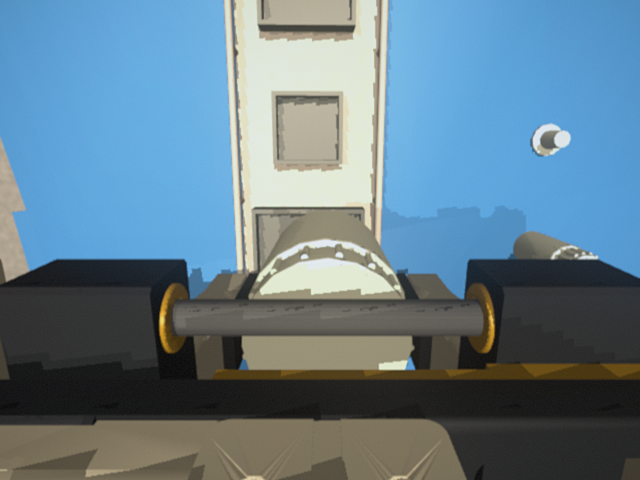

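Small well is centred at (308,130), where the top view predicted (307,131), so the well positions agree. The large pot is held upright. Next I'll go above the large well and lower.

```bash
python3 -m inch '[{"x":-0.6,"y":-0.3,"z":0.3,"yaw":0},{"x":-0.5,"y":-0.2,"z":0.5,"yaw":0},{"x":0,"y":0,"z":0.5,"yaw":0},{"x":0,"y":0,"z":0.3,"yaw":0},{"x":0,"y":0,"z":0,"yaw":0}]'
python3 -c "
from h import *;go([.634,.078,.0656],-97)"
```

```text
time_s: 8.95
tcp_pos: [0.6356, 0.0846, 0.1089]
eef_rot: [178.6, -2.1, -96.8]
contact_force: [-0.5, -1.3, -3.0]
gripper_width: 0.0593
t 8.95 tcp [0.6356 0.0846 0.1089] [178.6  -2.1 -96.8] w 0.0593 F [-0.5 -1.3 -3. ] | units to target [ 0.2  -0.01  1.74] yaw 0.05
```

```bash
python3 -m inch '[{"x":0.2,"y":0,"z":0.4,"yaw":0},{"x":0.04,"y":0,"z":0.4,"yaw":0},{"x":0,"y":0,"z":0.4,"yaw":0},{"x":0,"y":0,"z":0.2,"yaw":0},{"x":0,"y":0,"z":0,"yaw":0}]'
python3 -c "
from h import *;go([.634,.078,.0656],-97)"
```

```text
time_s: 9.37
tcp_pos: [0.6322, 0.0747, 0.0699]
eef_rot: [178.5, -2.2, -96.9]
contact_force: [-0.6, 0.5, -1.2]
gripper_width: 0.0598
t 9.37 tcp [0.6322 0.0747 0.0699] [178.5  -2.2 -96.9] w 0.0598 F [-0.6  0.5 -1.2] | units to target [-0.15 -0.06  0.16] yaw 0.03
```

```bash
python3 -m inch '[{"x":-0.12,"y":-0.05,"z":0.08,"yaw":0},{"x":0,"y":0,"z":0.05,"yaw":0},{"x":0,"y":0,"z":0.04,"yaw":0},{"x":0,"y":0,"z":0.04,"yaw":0}]'
python3 -c "
from h import *;go([.634,.078,.0656],-97)"
```

```text
time_s: 9.7
tcp_pos: [0.6341, 0.0771, 0.0657]
eef_rot: [178.5, -2.2, -96.9]
contact_force: [-5.2, 0.3, 9.2]
gripper_width: 0.0596
t 9.7 tcp [0.6341 0.0771 0.0657] [178.5  -2.2 -96.9] w 0.0596 F [-5.2  0.3  9.2] | units to target [-0.03  0.01  0.  ] yaw 0.02
```

Contact at the expected height: z 0.0657, +9 N. Release, rise, and check.

```bash
python3 -m inch '[{"x":0,"y":0,"z":0,"yaw":0},{"x":0,"y":0,"z":0,"yaw":0},{"x":0,"y":0,"z":0,"yaw":0},{"x":0,"y":0,"z":0,"yaw":0},{"x":0,"y":0,"z":0,"yaw":0}]' 1 25
python3 -m inch '[{"x":0,"y":0,"z":-0.3,"yaw":0},{"x":0,"y":0,"z":-0.7,"yaw":0},{"x":0,"y":0,"z":-1,"yaw":0},{"x":0,"y":0,"z":-1,"yaw":0},{"x":0,"y":0,"z":-1,"yaw":0}]'
python3 -c "
from h import *;go([.546,-.385,.19],-14);from plant import r;print(np.round(r.get_state()['joints'],1))
p,d=r.capture('top');cv2.imwrite('pics/top1.png',p[:,:,::-1])
p,d=r.capture('side');cv2.imwrite('pics/side1.png',cv2.resize(p[170:350,260:440,::-1],(540,540)))"
```

```text
time_s: 10.12
tcp_pos: [0.6363, 0.0782, 0.0687]
eef_rot: [178.8, -2.1, -96.8]
contact_force: [0.3, 0.4, -0.4]
gripper_width: 0.0852
time_s: 10.53
tcp_pos: [0.6356, 0.0803, 0.1674]
eef_rot: [178.2, -2.4, -96.9]
contact_force: [1.0, 0.8, -0.3]
gripper_width: 0.0875
t 10.53 tcp [0.6356 0.0803 0.1674] [178.2  -2.4 -96.9] w 0.0875 F [ 1.   0.8 -0.3] | units to target [18.93  1.34 -0.07] yaw -20.72
[ 25.3  21.6  -7.9   1.2 -63.3 -32.7]
```

View pics/side1.png

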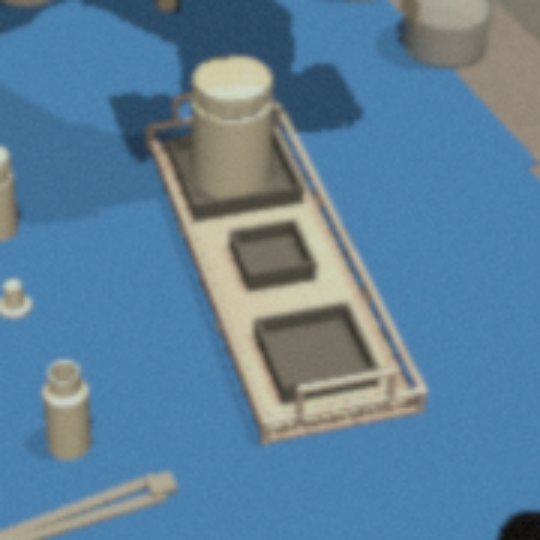

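Large pot stands in its well. Now the medium: travel high, then turn to yaw -20, since the black and purple pots stand along x on either side of it.

```bash
python3 -m inch '[{"x":0.5,"y":0.04,"z":-0.5,"yaw":0},{"x":1,"y":0.07,"z":-0.5,"yaw":0},{"x":1,"y":0.07,"z":-0.2,"yaw":0},{"x":1,"y":0.07,"z":0,"yaw":0},{"x":1,"y":0.07,"z":0,"yaw":0}]'>/dev/null
python3 -m inch '[{"x":1,"y":0.07,"z":0,"yaw":0},{"x":1,"y":0.07,"z":0,"yaw":0},{"x":1,"y":0.07,"z":0,"yaw":0},{"x":1,"y":0.07,"z":0,"yaw":0},{"x":1,"y":0.07,"z":0,"yaw":0}]'
python3 -m inch '[{"x":1,"y":0.07,"z":0,"yaw":0},{"x":1,"y":0.07,"z":0,"yaw":0},{"x":1,"y":0.07,"z":0,"yaw":0},{"x":1,"y":0.07,"z":0,"yaw":0},{"x":0.5,"y":0,"z":0,"yaw":-0.5}]'>/dev/null
python3 -m inch '[{"x":0,"y":0,"z":0,"yaw":-1},{"x":0,"y":0,"z":0,"yaw":-1},{"x":0,"y":0,"z":0,"yaw":-1},{"x":0,"y":0,"z":0,"yaw":-1},{"x":0,"y":0,"z":0,"yaw":-1}]'
python3 -m inch '[{"x":0,"y":0,"z":0,"yaw":-1},{"x":0,"y":0,"z":0,"yaw":-1},{"x":0,"y":0,"z":0,"yaw":-1},{"x":0,"y":0,"z":0,"yaw":-1},{"x":0,"y":0,"z":0,"yaw":-1}]' >/dev/null
python3 -c "
from h import *;go([.546,-.385,.19],-20);from plant import r;print(np.round(r.get_state()['joints'],1))"
```

```text
time_s: 11.47
tcp_pos: [0.5955, -0.1558, 0.2188]
eef_rot: [179.2, -2.0, -96.4]
contact_force: [-0.5, 0.6, -1.1]
gripper_width: 0.0874
time_s: 12.3
tcp_pos: [0.5719, -0.2792, 0.2269]
eef_rot: [178.7, -1.7, -74.0]
contact_force: [0.5, -0.4, 0.4]
gripper_width: 0.0878
t 12.72 tcp [ 0.5715 -0.2796  0.2285] [178.2  -1.2 -53. ] w 0.0875 F [-0.7  0.1  0.4] | units to target [2.72 3.3  1.7 ] yaw -8.24
[ -7.3  17.2  -6.4   2.3 -66.9  43.4]
```

```bash
python3 -m inch '[{"x":0.8,"y":1,"z":0,"yaw":0},{"x":1,"y":1,"z":0,"yaw":0},{"x":0.8,"y":1,"z":0,"yaw":-0.2},{"x":0,"y":0,"z":0,"yaw":-1},{"x":0,"y":0,"z":0,"yaw":-1}]' 
python3 -m inch '[{"x":0,"y":0,"z":0.3,"yaw":-1},{"x":0,"y":0,"z":0.3,"yaw":-1},{"x":0,"y":0,"z":0.3,"yaw":-1},{"x":0,"y":0,"z":0.3,"yaw":-1},{"x":0,"y":0,"z":0,"yaw":-1}]' 0.7
python3 -c "
from h import *;go([.546,-.385,.047],-20);from plant import r;print(np.round(r.get_state()['joints'],1))
i=r.camera_info('wrist')
p,d=r.capture('wrist');cv2.imwrite('pics/w3.png',p[:,:,::-1]);print(proj(i,[.546,-.385,.08]))"
```

```text
time_s: 13.13
tcp_pos: [0.5511, -0.3796, 0.2341]
eef_rot: [178.1, -1.0, -43.5]
contact_force: [-0.1, -0.6, 0.3]
gripper_width: 0.088
time_s: 13.55
tcp_pos: [0.55, -0.3831, 0.2048]
eef_rot: [177.9, -0.3, -22.6]
contact_force: [-0.0, 0.6, 0.5]
gripper_width: 0.0745
t 13.55 tcp [ 0.55   -0.3831  0.2048] [177.9  -0.3 -22.6] w 0.0745 F [-0.   0.6  0.5] | units to target [-0.16 -0.1   6.31] yaw -0.66
[-17.   20.8  -4.3   2.4 -64.8  83.3]
[326.16493682 235.80518337]
```

View pics/w3.png

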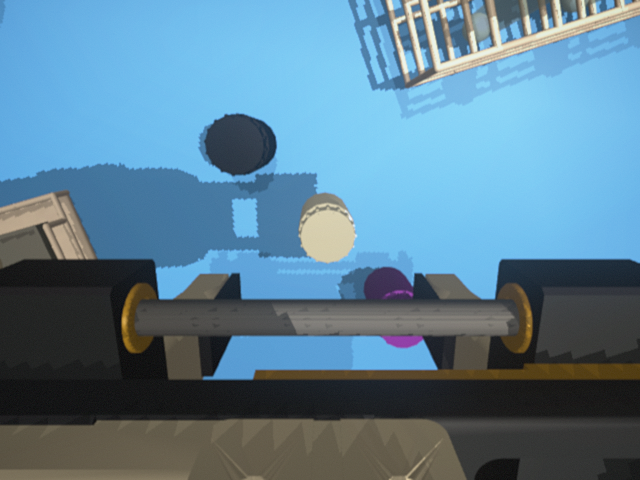

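The medium cap's centre is at (327,235), and the prediction was (326,236). The black pot at (240,143) and the purple one at (398,310) clear the fingers. Descend.

```bash
python3 -m inch '[{"x":-0.1,"y":-0.05,"z":0.8,"yaw":0},{"x":-0.06,"y":-0.05,"z":0.9,"yaw":0},{"x":0,"y":0,"z":0.9,"yaw":0},{"x":0,"y":0,"z":0.8,"yaw":0},{"x":0,"y":0,"z":0.3,"yaw":0}]' 
python3 -c "
from h import *;go([.546,-.385,.047],-20)"
```

```text
time_s: 14.02
tcp_pos: [0.5497, -0.3845, 0.116]
eef_rot: [177.8, -1.0, -22.7]
contact_force: [-1.0, 0.4, -0.5]
gripper_width: 0.0745
t 14.02 tcp [ 0.5497 -0.3845  0.116 ] [177.8  -1.  -22.7] w 0.0745 F [-1.   0.4 -0.5] | units to target [-0.18 -0.03  2.76] yaw -0.68
```

```bash
python3 -m inch '[{"x":-0.16,"y":-0.05,"z":0.6,"yaw":0},{"x":-0.05,"y":0,"z":0.7,"yaw":0},{"x":0,"y":0,"z":0.7,"yaw":0},{"x":0,"y":0,"z":0.5,"yaw":0},{"x":0,"y":0,"z":0.2,"yaw":0}]' 
python3 -c "
from h import *;go([.546,-.385,.047],-20)"
```

```text
time_s: 14.43
tcp_pos: [0.5474, -0.3852, 0.049]
eef_rot: [177.8, -1.2, -23.1]
contact_force: [-0.6, 0.4, -0.5]
gripper_width: 0.0742
t 14.43 tcp [ 0.5474 -0.3852  0.049 ] [177.8  -1.2 -23.1] w 0.0742 F [-0.6  0.4 -0.5] | units to target [-0.05  0.01  0.08] yaw -0.76
```

```bash
python3 -m inch '[{"x":-0.05,"y":0,"z":0.1,"yaw":0},{"x":0,"y":0,"z":0.03,"yaw":0},{"x":0,"y":0,"z":0.03,"yaw":0},{"x":0,"y":0,"z":0,"yaw":0},{"x":0,"y":0,"z":0,"yaw":0}]' -1 20
python3 -m inch '[{"x":0,"y":0,"z":0,"yaw":0},{"x":0,"y":0,"z":0,"yaw":0},{"x":0,"y":0,"z":0,"yaw":0}]'
python3 -m inch '[{"x":0,"y":0,"z":-0.4,"yaw":0},{"x":0,"y":0,"z":-0.8,"yaw":0},{"x":0,"y":0,"z":-1,"yaw":0},{"x":0,"y":0,"z":-1,"yaw":0},{"x":0,"y":0,"z":-0.8,"yaw":0}]'
python3 -c "
from h import *;go([.61,-.12,.16],-97)"
```

```text
time_s: 14.85
tcp_pos: [0.5478, -0.3856, 0.0476]
eef_rot: [177.7, -1.4, -23.1]
contact_force: [-0.0, -1.2, 0.5]
gripper_width: 0.0467
time_s: 15.1
tcp_pos: [0.5484, -0.3858, 0.0491]
eef_rot: [177.8, -1.5, -23.2]
contact_force: [-0.9, -0.8, -0.5]
gripper_width: 0.0436
time_s: 15.52
tcp_pos: [0.5437, -0.3794, 0.1486]
eef_rot: [177.8, -0.8, -23.2]
contact_force: [0.1, 0.3, -1.4]
gripper_width: 0.0439
t 15.52 tcp [ 0.5437 -0.3794  0.1486] [177.8  -0.8 -23.2] w 0.0439 F [ 0.1  0.3 -1.4] | units to target [ -1.65 -10.56  -0.89] yaw 18.44
```

```bash
python3 -m inch '[{"x":-0.07,"y":-0.4,"z":-0.3,"yaw":0},{"x":-0.12,"y":-0.8,"z":-0.2,"yaw":0},{"x":-0.16,"y":-1,"z":-0.1,"yaw":0},{"x":-0.16,"y":-1,"z":0,"yaw":0},{"x":-0.16,"y":-1,"z":0,"yaw":0}]'
python3 -m inch '[{"x":-0.16,"y":-1,"z":0,"yaw":0},{"x":-0.16,"y":-1,"z":0,"yaw":0},{"x":-0.16,"y":-1,"z":0,"yaw":0},{"x":-0.16,"y":-1,"z":0,"yaw":0},{"x":-0.16,"y":-1,"z":0,"yaw":0.4}]'
python3 -m inch '[{"x":0,"y":0,"z":0,"yaw":1},{"x":0,"y":0,"z":0,"yaw":1},{"x":0,"y":0,"z":0,"yaw":1},{"x":0,"y":0,"z":0,"yaw":1},{"x":0,"y":0,"z":0,"yaw":1}]'>/dev/null
python3 -m inch '[{"x":0,"y":0,"z":0,"yaw":1},{"x":0,"y":0,"z":0,"yaw":1},{"x":0,"y":0,"z":0,"yaw":1},{"x":0,"y":0,"z":0,"yaw":1},{"x":0,"y":0,"z":0,"yaw":1}]'>/dev/null
python3 -m inch '[{"x":0,"y":0,"z":0,"yaw":1},{"x":0,"y":0,"z":0,"yaw":1},{"x":0,"y":0,"z":0,"yaw":1},{"x":0,"y":0,"z":0,"yaw":1},{"x":0,"y":0,"z":0,"yaw":1}]'
python3 -c "
from h import *;go([.61,-.12,.058],-97)"
```

```text
time_s: 15.93
tcp_pos: [0.5716, -0.2756, 0.1684]
eef_rot: [177.8, -1.5, -23.6]
contact_force: [-0.6, -0.8, -2.4]
gripper_width: 0.0436
time_s: 16.35
tcp_pos: [0.6028, -0.1442, 0.1639]
eef_rot: [177.9, -1.5, -25.2]
contact_force: [0.1, -0.1, -1.7]
gripper_width: 0.0435
time_s: 17.6
tcp_pos: [0.5986, -0.1276, 0.1626]
eef_rot: [-179.9, -2.3, -87.6]
contact_force: [0.2, 0.3, -2.0]
gripper_width: 0.044
t 17.6 tcp [ 0.5986 -0.1276  0.1626] [-179.9   -2.3  -87.6] w 0.044 F [ 0.2  0.3 -2. ] | units to target [-0.45 -0.46  4.17] yaw 2.35
```

```bash
python3 -m inch '[{"x":-0.4,"y":-0.4,"z":0.3,"yaw":0.9},{"x":-0.05,"y":-0.06,"z":0.6,"yaw":0.9},{"x":0,"y":0,"z":0.7,"yaw":0.4},{"x":0,"y":0,"z":0.6,"yaw":0},{"x":0,"y":0,"z":0.3,"yaw":0}]'
python3 -c "
from h import *;go([.61,-.12,.058],-97)"
```

```text
time_s: 18.02
tcp_pos: [0.6107, -0.115, 0.1008]
eef_rot: [-179.3, -2.1, -97.2]
contact_force: [-0.7, -0.4, -1.0]
gripper_width: 0.0434
t 18.02 tcp [ 0.6107 -0.115   0.1008] [-179.3   -2.1  -97.2] w 0.0434 F [-0.7 -0.4 -1. ] | units to target [0.14 0.03 1.72] yaw -0.04
```

```bash
python3 -m inch '[{"x":0.15,"y":0.03,"z":0.4,"yaw":0},{"x":0.03,"y":0,"z":0.4,"yaw":0},{"x":0,"y":0,"z":0.4,"yaw":0},{"x":0,"y":0,"z":0.2,"yaw":0},{"x":0,"y":0,"z":0.05,"yaw":0}]'
python3 -c "
from h import *;go([.61,-.12,.058],-97)"
```

```text
time_s: 18.43
tcp_pos: [0.6085, -0.1205, 0.061]
eef_rot: [-179.4, -2.1, -97.1]
contact_force: [-0.6, -0.7, -1.5]
gripper_width: 0.0436
t 18.43 tcp [ 0.6085 -0.1205  0.061 ] [-179.4   -2.1  -97.1] w 0.0436 F [-0.6 -0.7 -1.5] | units to target [-0.03 -0.06  0.12] yaw -0.02
```

```bash
python3 -m inch '[{"x":-0.03,"y":-0.05,"z":0.05,"yaw":0},{"x":0,"y":0,"z":0.05,"yaw":0},{"x":0,"y":0,"z":0.05,"yaw":0},{"x":0,"y":0,"z":0.03,"yaw":0}]'
python3 -c "
from h import *;go([.61,-.12,.058],-97)"
```

```text
time_s: 18.77
tcp_pos: [0.6108, -0.1202, 0.0568]
eef_rot: [-179.3, -2.1, -97.1]
contact_force: [0.8, -0.6, -1.9]
gripper_width: 0.0434
t 18.77 tcp [ 0.6108 -0.1202  0.0568] [-179.3   -2.1  -97.1] w 0.0434 F [ 0.8 -0.6 -1.9] | units to target [-0.    0.03 -0.05] yaw -0.02
```

```bash
python3 -m inch '[{"x":0,"y":0,"z":0.04,"yaw":0},{"x":0,"y":0,"z":0.03,"yaw":0}]'
python3 -m inch '[{"x":0,"y":0,"z":0.03,"yaw":0}]'
python3 -m inch '[{"x":0,"y":0,"z":0.02,"yaw":0}]'
```

```text
time_s: 18.93
tcp_pos: [0.6112, -0.1204, 0.0563]
eef_rot: [-179.3, -2.1, -97.1]
contact_force: [-4.3, 1.5, 6.8]
gripper_width: 0.0434
time_s: 19.02
tcp_pos: [0.6111, -0.1205, 0.0563]
eef_rot: [-179.2, -2.1, -97.0]
contact_force: [-2.6, 1.3, 5.2]
gripper_width: 0.0438
time_s: 19.1
tcp_pos: [0.6111, -0.1204, 0.0564]
eef_rot: [-179.2, -2.1, -97.0]
contact_force: [-2.1, 1.2, 1.3]
gripper_width: 0.044
```

Contact at z 0.0563, as expected. Release and rise, then check.

```bash
python3 -m inch '[{"x":0,"y":0,"z":0,"yaw":0},{"x":0,"y":0,"z":0,"yaw":0},{"x":0,"y":0,"z":0,"yaw":0},{"x":0,"y":0,"z":0,"yaw":0},{"x":0,"y":0,"z":0,"yaw":0}]' 0.7 20
python3 -m inch '[{"x":0,"y":0,"z":-0.3,"yaw":0},{"x":0,"y":0,"z":-0.7,"yaw":0},{"x":0,"y":0,"z":-1,"yaw":0},{"x":0,"y":0,"z":-1,"yaw":0},{"x":0,"y":0,"z":-1,"yaw":0}]'
python3 -c "
from h import *;go([.4535,.091,.2],-97);from plant import r;print(np.round(r.get_state()['joints'],1))
p,d=r.capture('side');cv2.imwrite('pics/side2.png',cv2.resize(p[170:350,230:440,::-1],(630,540)))"
```

```text
time_s: 19.52
tcp_pos: [0.6125, -0.1203, 0.0573]
eef_rot: [-179.0, -2.1, -97.0]
contact_force: [0.1, -0.4, 0.6]
gripper_width: 0.0708
time_s: 19.93
tcp_pos: [0.6073, -0.1168, 0.1554]
eef_rot: [-179.8, -2.2, -97.1]
contact_force: [0.9, -0.3, -0.5]
gripper_width: 0.0745
t 19.93 tcp [ 0.6073 -0.1168  0.1554] [-179.8   -2.2  -97.1] w 0.0745 F [ 0.9 -0.3 -0.5] | units to target [-7.42  7.12 -2.1 ] yaw -0.02
[  8.6  18.7 -14.5   2.6 -57.2 -17. ]
```

View pics/side2.png

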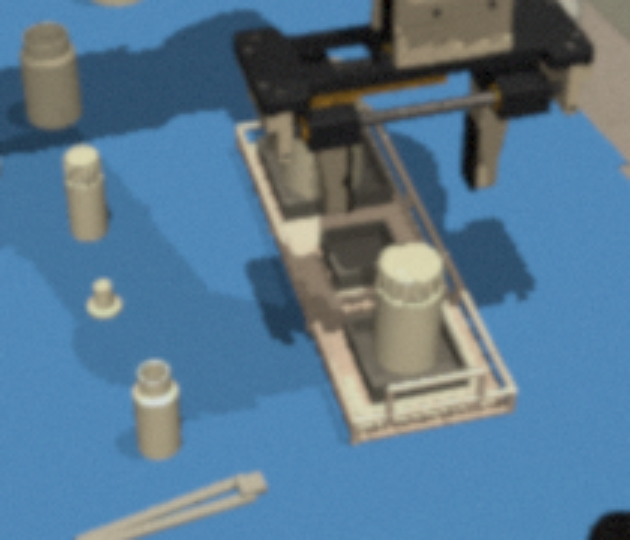

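The medium pot stands in its well. On to the small pot.

```bash
python3 -m inch '[{"x":-0.4,"y":0.4,"z":-0.6,"yaw":0},{"x":-0.8,"y":0.8,"z":-0.6,"yaw":0},{"x":-0.9,"y":0.9,"z":-0.4,"yaw":0},{"x":-0.9,"y":0.9,"z":0,"yaw":0},{"x":-0.9,"y":0.9,"z":0,"yaw":0}]' 0.4 12 >/dev/null
python3 -m inch '[{"x":-0.9,"y":0.9,"z":0,"yaw":0},{"x":-0.9,"y":0.8,"z":0,"yaw":0},{"x":-0.8,"y":0.7,"z":0,"yaw":0},{"x":-0.5,"y":0.4,"z":0,"yaw":0},{"x":0,"y":0,"z":0,"yaw":0}]'
python3 -c "
from h import *;go([.4535,.091,.037],-97);from plant import r
i=r.camera_info('wrist');p,d=r.capture('wrist');cv2.imwrite('pics/w4.png',p[:,:,::-1]);np.savez('pics/w4.npz',mtx=i['mtx'],pose=i['pose']);print(proj(i,[.4535,.091,.07]))"
```

```text
time_s: 20.82
tcp_pos: [0.4625, 0.0851, 0.2023]
eef_rot: [-178.5, -1.8, -97.2]
contact_force: [-0.3, -1.2, 0.9]
gripper_width: 0.061
t 20.82 tcp [0.4625 0.0851 0.2023] [-178.5   -1.8  -97.2] w 0.061 F [-0.3 -1.2  0.9] | units to target [-0.4   0.56  6.59] yaw -0.06
[344.12882086 239.21240741]
```

View pics/w4.png

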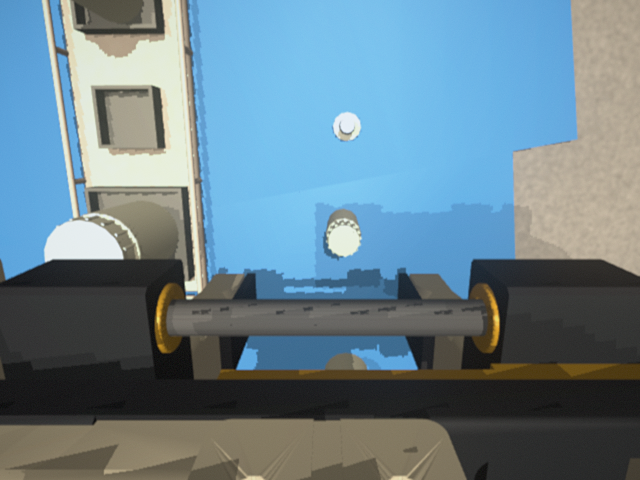

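Small cap is at (343,239); prediction (344,239). Descend.

```bash
python3 -m inch '[{"x":-0.3,"y":0.3,"z":0.8,"yaw":0},{"x":-0.1,"y":0.2,"z":0.9,"yaw":0},{"x":0,"y":0,"z":0.9,"yaw":0},{"x":0,"y":0,"z":0.8,"yaw":0},{"x":0,"y":0,"z":0.2,"yaw":0}]' 
python3 -c "
from h import *;go([.4535,.091,.037],-97)"
```

```text
time_s: 21.28
tcp_pos: [0.4579, 0.0939, 0.1136]
eef_rot: [-178.0, -1.4, -97.1]
contact_force: [-1.0, -0.3, -0.3]
gripper_width: 0.0613
t 21.28 tcp [0.4579 0.0939 0.1136] [-178.    -1.4  -97.1] w 0.0613 F [-1.  -0.3 -0.3] | units to target [0.06 0.27 3.06] yaw -0.03
```

```bash
python3 -m inch '[{"x":0.05,"y":0.2,"z":0.7,"yaw":0},{"x":0,"y":0.06,"z":0.7,"yaw":0},{"x":0,"y":0,"z":0.7,"yaw":0},{"x":0,"y":0,"z":0.6,"yaw":0},{"x":0,"y":0,"z":0.3,"yaw":0}]' 
python3 -c "
from h import *;go([.4535,.091,.037],-97)"
```

```text
time_s: 21.7
tcp_pos: [0.4582, 0.0902, 0.039]
eef_rot: [-177.7, -1.3, -97.2]
contact_force: [-0.5, -1.0, 0.0]
gripper_width: 0.0613
t 21.7 tcp [0.4582 0.0902 0.039 ] [-177.7   -1.3  -97.2] w 0.0613 F [-0.5 -1.   0. ] | units to target [-0.01  0.19  0.07] yaw -0.06
```

```bash
python3 -m inch '[{"x":0,"y":0.2,"z":0.06,"yaw":0},{"x":0,"y":0.05,"z":0.02,"yaw":0},{"x":0,"y":0,"z":0,"yaw":0}]' 
python3 -c "
from h import *;go([.4535,.091,.037],-97)"
python3 -m inch '[{"x":0,"y":0,"z":0,"yaw":0},{"x":0,"y":0,"z":0,"yaw":0},{"x":0,"y":0,"z":0,"yaw":0},{"x":0,"y":0,"z":0,"yaw":0},{"x":0,"y":0,"z":0,"yaw":0}]' -1 12
python3 -m inch '[{"x":0,"y":0,"z":0,"yaw":0},{"x":0,"y":0,"z":0,"yaw":0},{"x":0,"y":0,"z":0,"yaw":0},{"x":0,"y":0,"z":0,"yaw":0},{"x":0,"y":0,"z":0,"yaw":0}]'
python3 -c "
from h import *;go([.622,-.021,.2],-97)"
```

```text
time_s: 21.95
tcp_pos: [0.4524, 0.09, 0.0366]
eef_rot: [-177.8, -1.4, -97.3]
contact_force: [0.8, -0.0, -1.0]
gripper_width: 0.0613
t 21.95 tcp [0.4524 0.09   0.0366] [-177.8   -1.4  -97.3] w 0.0613 F [ 0.8 -0.  -1. ] | units to target [-0.05 -0.04 -0.01] yaw -0.08
time_s: 22.37
tcp_pos: [0.4543, 0.0914, 0.04]
eef_rot: [-177.5, -1.2, -97.3]
contact_force: [-0.9, -0.5, 0.1]
gripper_width: 0.0337
time_s: 22.78
tcp_pos: [0.4543, 0.0916, 0.0403]
eef_rot: [-177.5, -1.2, -97.3]
contact_force: [0.5, 0.9, -0.7]
gripper_width: 0.0278
t 22.78 tcp [0.4543 0.0916 0.0403] [-177.5   -1.2  -97.3] w 0.0278 F [ 0.5  0.9 -0.7] | units to target [ 3.75 -7.49 -5.99] yaw -0.07
```

```bash
python3 -m inch '[{"x":0,"y":0,"z":-0.4,"yaw":0},{"x":0,"y":0,"z":-0.8,"yaw":0},{"x":0,"y":0,"z":-1,"yaw":0},{"x":0,"y":0,"z":-1,"yaw":0},{"x":0.1,"y":-0.2,"z":-1,"yaw":0}]'
python3 -m inch '[{"x":0.3,"y":-0.6,"z":-0.8,"yaw":0},{"x":0.4,"y":-0.9,"z":-0.3,"yaw":0},{"x":0.4,"y":-0.9,"z":0,"yaw":0},{"x":0.4,"y":-0.9,"z":0,"yaw":0},{"x":0.5,"y":-0.9,"z":0,"yaw":0}]'
python3 -m inch '[{"x":0.5,"y":-0.9,"z":0,"yaw":0},{"x":0.5,"y":-0.8,"z":0,"yaw":0},{"x":0.3,"y":-0.6,"z":0,"yaw":0},{"x":0,"y":0,"z":0,"yaw":0}]'
python3 -c "
from h import *;go([.622,-.021,.0493],-97)"
```

```text
time_s: 23.2
tcp_pos: [0.4501, 0.0885, 0.143]
eef_rot: [-178.2, -1.8, -97.3]
contact_force: [0.4, 0.2, -1.1]
gripper_width: 0.0276
time_s: 23.62
tcp_pos: [0.5507, 0.0275, 0.1853]
eef_rot: [-177.6, -1.3, -97.0]
contact_force: [0.1, 1.2, -0.0]
gripper_width: 0.028
time_s: 23.95
tcp_pos: [0.6091, -0.0163, 0.1876]
eef_rot: [-177.6, -1.4, -97.1]
contact_force: [0.1, 0.6, 0.9]
gripper_width: 0.028
t 23.95 tcp [ 0.6091 -0.0163  0.1876] [-177.6   -1.4  -97.1] w 0.028 F [0.1 0.6 0.9] | units to target [-0.01 -0.3   5.55] yaw -0.02
```

```bash
python3 -m inch '[{"x":0,"y":-0.2,"z":0.7,"yaw":0},{"x":0,"y":-0.1,"z":0.9,"yaw":0},{"x":0,"y":0,"z":0.9,"yaw":0},{"x":0,"y":0,"z":0.7,"yaw":0},{"x":0,"y":0,"z":0.2,"yaw":0}]'
python3 -c "
from h import *;go([.622,-.021,.0493],-97)"
```

```text
time_s: 24.37
tcp_pos: [0.6209, -0.0206, 0.1007]
eef_rot: [-177.5, -1.3, -97.3]
contact_force: [-1.1, 0.4, -1.0]
gripper_width: 0.0277
t 24.37 tcp [ 0.6209 -0.0206  0.1007] [-177.5   -1.3  -97.3] w 0.0277 F [-1.1  0.4 -1. ] | units to target [-0.03  0.04  2.05] yaw -0.07
```

```bash
python3 -m inch '[{"x":0,"y":0.03,"z":0.5,"yaw":0},{"x":0,"y":0,"z":0.5,"yaw":0},{"x":0,"y":0,"z":0.4,"yaw":0},{"x":0,"y":0,"z":0.3,"yaw":0},{"x":0,"y":0,"z":0.05,"yaw":0}]'
python3 -c "
from h import *;go([.622,-.021,.0493],-97)"
```

```text
time_s: 24.78
tcp_pos: [0.6205, -0.021, 0.0547]
eef_rot: [-177.6, -1.4, -97.2]
contact_force: [0.3, -0.4, -0.8]
gripper_width: 0.0282
t 24.78 tcp [ 0.6205 -0.021   0.0547] [-177.6   -1.4  -97.2] w 0.0282 F [ 0.3 -0.4 -0.8] | units to target [-0.01 -0.05  0.22] yaw -0.05
```

```bash
python3 -m inch '[{"x":0,"y":-0.04,"z":0.08,"yaw":0},{"x":0,"y":0,"z":0.06,"yaw":0},{"x":0,"y":0,"z":0.05,"yaw":0}]'
python3 -m inch '[{"x":0,"y":0,"z":0.04,"yaw":0}]'
python3 -m inch '[{"x":0,"y":0,"z":0.03,"yaw":0}]'
```

```text
time_s: 25.03
tcp_pos: [0.6225, -0.0209, 0.0509]
eef_rot: [-177.5, -1.3, -97.2]
contact_force: [-0.8, -0.7, -1.1]
gripper_width: 0.0279
time_s: 25.12
tcp_pos: [0.6229, -0.0208, 0.0504]
eef_rot: [-177.5, -1.3, -97.2]
contact_force: [0.5, 0.1, -0.1]
gripper_width: 0.0277
time_s: 25.2
tcp_pos: [0.6232, -0.0208, 0.05]
eef_rot: [-177.4, -1.3, -97.2]
contact_force: [-0.5, 0.7, -0.7]
gripper_width: 0.0282
```

```bash
python3 -m inch '[{"x":0,"y":0.02,"z":0.04,"yaw":0},{"x":0,"y":0.02,"z":0.04,"yaw":0}]'
python3 -m inch '[{"x":0,"y":0.02,"z":0.04,"yaw":0}]'
python3 -m inch '[{"x":0,"y":0.02,"z":0.04,"yaw":0}]'
```

```text
time_s: 25.37
tcp_pos: [0.6232, -0.0207, 0.0491]
eef_rot: [-177.3, -1.3, -97.1]
contact_force: [-2.1, -0.9, 8.9]
gripper_width: 0.0282
time_s: 25.45
tcp_pos: [0.6233, -0.0207, 0.0492]
eef_rot: [-177.3, -1.3, -97.1]
contact_force: [-2.6, -0.4, 7.6]
gripper_width: 0.0281
time_s: 25.53
tcp_pos: [0.6232, -0.0207, 0.0492]
eef_rot: [-177.2, -1.3, -97.1]
contact_force: [-2.4, 0.7, 7.8]
gripper_width: 0.0278
```

Seated at the expected 0.0492. Release, rise, and back off for a final look.

```bash
python3 -m inch '[{"x":0,"y":0,"z":0,"yaw":0},{"x":0,"y":0,"z":0,"yaw":0},{"x":0,"y":0,"z":0,"yaw":0},{"x":0,"y":0,"z":0,"yaw":0},{"x":0,"y":0,"z":0,"yaw":0}]' 0.4 12
python3 -m inch '[{"x":0,"y":0,"z":-0.3,"yaw":0},{"x":0,"y":0,"z":-0.7,"yaw":0},{"x":0,"y":0,"z":-1,"yaw":0},{"x":0,"y":0,"z":-1,"yaw":0},{"x":0,"y":0,"z":-1,"yaw":0}]'
python3 -m inch '[{"x":0,"y":0,"z":-1,"yaw":0},{"x":0,"y":0.3,"z":-1,"yaw":0},{"x":-1,"y":0.5,"z":-0.5,"yaw":0},{"x":-1,"y":0.5,"z":0,"yaw":0},{"x":-1,"y":0.5,"z":0,"yaw":0}]'>/dev/null
python3 -m inch '[{"x":-1,"y":0.3,"z":0,"yaw":0},{"x":-1,"y":0.3,"z":0,"yaw":0},{"x":-1,"y":0.3,"z":0,"yaw":0},{"x":-1,"y":0.3,"z":0,"yaw":0},{"x":-1,"y":0.3,"z":0,"yaw":0}]'>/dev/null
python3 -m inch '[{"x":-1,"y":0,"z":0,"yaw":0},{"x":-1,"y":0,"z":0,"yaw":0},{"x":-1,"y":0,"z":0,"yaw":0},{"x":-1,"y":0,"z":0,"yaw":0},{"x":0,"y":0,"z":0,"yaw":0}]'
python3 - <<'E'
from h import *;from plant import r
S=r.capture('side')[0][:,:,::-1];T,d=r.capture('top');T=T[:,:,::-1];it=r.camera_info('top')
cv2.imwrite('pics/fin.png',np.hstack([cv2.resize(S[130:400,200:440],(400,450)),cv2.resize(T[150:330,220:400],(400,450))]))
for n,X,h in(('L',(.634,.078),.099),('M',(.61,-.12),.089),('s',(.622,-.021),.079)):
    u,v=proj(it,[*X,h]).astype(int);W,uu,vv,ok=cap(it,None,d,u,v,20)
    m=ok&(W[...,2]>h-.008)&(np.hypot(W[...,0]-X[0],W[...,1]-X[1])<.045);print(n,'cap centre',W[m].mean(0).round(4),'n',m.sum())
E
```

```text
time_s: 25.95
tcp_pos: [0.6235, -0.0206, 0.05]
eef_rot: [-177.1, -1.3, -97.1]
contact_force: [0.4, 0.5, -0.2]
gripper_width: 0.0558
time_s: 26.37
tcp_pos: [0.6145, -0.0188, 0.1476]
eef_rot: [-177.9, -1.5, -97.2]
contact_force: [0.1, -0.2, -0.5]
gripper_width: 0.0616
time_s: 27.62
tcp_pos: [0.5669, 0.3042, 0.2216]
eef_rot: [-176.9, -0.9, -97.3]
contact_force: [-0.3, -0.0, -0.7]
gripper_width: 0.0613
L cap centre [0.6315 0.0763 0.0996] n 568
M cap centre [ 0.6111 -0.1176  0.0895] n 287
s cap centre [ 0.6229 -0.0209  0.0794] n 109
```

View pics/fin.png

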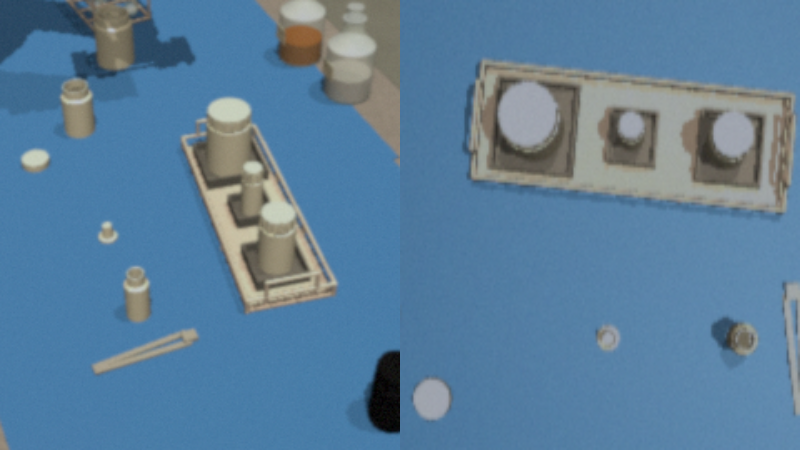

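All three stand upright in their wells. The cap heights (0.0996, 0.0895, 0.0794) match pot height plus the 9 mm floor, and the arm is clear.

```bash
python3 -c "
from plant import r;print(r.close_job())"
```

```text
the job is handed in; nothing more can be done
None
```

The three capped pots (large, medium, small, in that order) now stand upright in the wells of their own sizes. Each was lowered until it touched the well floor, then released. The job was handed in at about 28 s of the 86 s allowed.

- **Positions:** the last depth check put the cap tops at 99.6, 89.5 and 79.4 mm. Each should be 9 mm plus the pot's height, so 99, 89 and 79 mm. The cap centres are within about 3 mm of the well centres.
- **Other objects:** the open pots were not touched, and in the last pictures they stand where they were.
- **Disagreements:** triangulating the cap tops from the first top and side views came out about 5 mm low. The wrist views agreed with the top view to within about 1 mm, so I used those. The tool drifted up to 3° off vertical, and the controls could not correct it. The pots still stand upright.

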